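Drive the worn bushing out of the pipe-rest hub

TASK

Take the drift with the blue handle from the wooden rack and use it to push the worn brass bushing down through the bore of the hub plate, so that it drops out underneath into the tray of the stand. Push the drift all the way home and leave it standing in the bore with its collar resting on the plate. Leave the amber glass vase where it stands.

Things in the scene. Friction and masses are not known exactly. Their poses are not given: they have to be found in the camera images.
- drift: Drift with a blue round handle. Steel stem 24 mm thick, 60 long; collar 56 wide, 8 thick; handle 28 thick, 75 long. 0.34 kg. Origin: stem tip; z up to the handle. Hangs upright by its collar in one of 3 holes, 75 mm apart, of a wooden rack 75 mm high (tip 15 mm over the bench); at the start its y runs along the row. Wrong rods, same handles: red (stem too thin), yellow (too short).
- housing: Fixed stand. Bright plate 120 x 120 mm, top 125 and underside 75 mm over the bench, on two green cheeks (+y, -y sides) above a green tray (floor 8 mm over the bench, 22 mm lips). A vertical 40 mm bore runs through the plate's middle. Origin: on the bore axis at bench level, z up. With the drift fully home its tip is 65 mm over the bench.
- bushing: Worn brass bushing in the bore: 38 mm outside, 16 mm hole, 30 mm high, 0.23 kg. Origin: centre of its underside, z along its axis. At the start its underside is 88 mm over the bench, its top 7 mm below the plate's top. Spring balls hold it up; they give way to a push of about 10 N (the drift's weight is not enough), then it drops free.
- vase: Amber glass vase, loose, 100 mm tall, 84 mm at its widest, beyond the stand and the rack as seen from the robot. Origin: centre of its foot; z up. To be left alone.
Mind the look-alikes: they are no part of the job. Leave any purple or turquoise look-alike of the drift alone.

How it is judged:
By the outcome, as a careful person would: the job done as asked, in the order asked, and still so for the second after the job is handed in, with the robot touching nothing.
It also fails if it takes over 43 s, if anything falls off the work surface, if the arm or the gripper's body presses on something with over 40 N, if the wrist force passes 120 N, or if a joint passes its speed limit or range.

ROBOT

A 6-joint arm with a two-finger parallel gripper is mounted at the origin on the work surface. World frame = base frame: x ahead of the robot, y to its left, z up, the work surface at z = 0. Lengths are in m, angles in rad, forces in N, time in s.
With the tool pointing down it reaches from about 0.375 to 0.975 m from the base axis. Payload 3.8 kg.
Tool frame: the origin (TCP) lies on the centre line of the jaws, within the pads' length; the fingertips stand 17 mm ahead of it and the grasp point (between the pads) lies 2 mm behind it (bot.tip_extent is the distance from the TCP to the fingertips, in m); z points along the fingers, y is the line along which they close (so a half turn about z gives the same grasp; the last joint's range is limited). The gripper opens to 85 mm and grips with 20 to 120 N. Pads are 22 mm wide; open, the fingers measure 114 mm over their backs; the gripper's body (76 mm by 85 mm) begins 54 mm behind the grasp point. The pads swing forward as they close: fully open they stand 13 mm farther back than shut.
Start: joints at [-1.372, 0.264, 1.604, -0, 1.274, -0.037], TCP at [0.158, -0.656, 0.248] pointing down, gripper open.
Joint ranges: [-2.63, 2.63], [-0.94, 2.18], [0.31, 2.57], [-1.31, 4.45], [0, 2.66], [-2.55, 2.55]. Speed limits (rad/s): [2.57, 2.57, 3.14, 3.14, 3.14, 3.14].

INTERFACE

Orientations are given as a rotation vector (axis times angle).
In Python, from workcell import readout, read_camera, finish_job, bot gives the robot as it stands.
- The arm moves only by the tool jog_arm, never from a script. Its argument "deltas" is one flat list of numbers, 7 for each row, row after row: the shift along the tool's x, y, z in m, then the turn, a rotation vector about the tool's x, y, z in degrees, then the gripper command: -1 is shut, 1 is fully open, values between are in proportion. A call has 1 to 8 rows; each row is the pose to reach, as a shift and turn from the pose commanded when the call began, along the tool's axes at that moment; what a row does not reach only later rows make up. A row lasts 1/10 s, in which the tool goes at most 50 mm and 8.59 degrees, less where a joint would pass 70% of its speed; a pose out of reach is approached as far as the arm can. A call with a gripper value outside its range is refused whole. The fingers move at their own pace and stop on an object; "squeeze" is the grip in N (left out, the last holds). Time passes only in rows, so rows that repeat a pose let the fingers close. It gives the time, the measured TCP pose, the force, the opening and the grip force at its end, in the units of the state.
- readout.read_state(): the state, without advancing time (a new reading comes with each control period).
- read_camera(name): name is "scene" or "side" or "wrist"; returns a dict with "color" (420x560x3 uint8, blue, green, red), "fx", "fy", "cx", "cy" (pixels), "origin" and "attitude" of the camera in the world. Camera axes: x right, y down, z forward; pixel columns grow to the right and rows downward; lengths in m; the calibration is good to about 2 mm. A picture is of the moment at which its call begins. There is no depth.
- finish_job(): hands the job in; it is judged then, once.
The state is a dict: "time": time; "q": joint angles; "joint_vel": joint speeds; "joint_torque": joint torques, N m; "tool_pos": TCP position; "tcp_rot": TCP orientation; "wrist_force": force on the tool from outside, world axes, zero at the start; "torque": the same for the moment, N m; "width": opening from 0.0 (shut) to 1.0 (fully open); "grip_force": force on a finger pad.
Only numpy, scipy, OpenCV 4.12 (cv2) and the standard library are available. Lean on these libraries where they do the work, as an engineer would, in place of code of your own. Each camera call takes 0.05 s, during which the arm holds its last target. There are 200 camera calls.

## Working session

There is one attempt and no reset: what is moved stays moved. The work goes in short steps, Python scripts to look and compute and a tool call to move; the robot and the scene stay as the last step left them, time stands still between calls to the robot, and variables do not carry over. Pictures are saved under pics/ and viewed, at most 10 in all, crops included, and the job is handed in when it is done.

Besides the shell and the picture viewer there is one more tool, called after "Emit:" by a JSON object that holds its "method" and its "body", one argument or row to a line. jog_arm: Moves the arm, as the interface text tells. Its arguments: {"type":"object","properties":{"deltas":{"type":"array"},"squeeze":{"type":"number"}},"required":["deltas"]}

```bash
mkdir -p pics; ls; cat > h.py <<'E'
import numpy as np, cv2
from workcell import readout, read_camera, finish_job, bot
from scipy.spatial.transform import Rotation as R
def rot(a):
    a=np.array(a,float)
    return a if a.shape==(3,3) else (R.from_rotvec(a).as_matrix() if a.size==3 else R.from_quat(a).as_matrix())
def ray(c,u,v):
    d=rot(c["attitude"])@np.array([(u-c["cx"])/c["fx"],(v-c["cy"])/c["fy"],1]); return np.array(c["origin"]),d
def plane(c,u,v,z):
    o,d=ray(c,u,v); return o+d*(z-o[2])/d[2]
def proj(c,p):
    q=rot(c["attitude"]).T@(np.array(p)-c["origin"]); return np.array([c["fx"]*q[0]/q[2]+c["cx"],c["fy"]*q[1]/q[2]+c["cy"]])
E
python3 - <<'E'
from h import *
s=readout.read_state(); print(s)
a=[]
for n in("scene","side"):
    c=read_camera(n); cv2.imwrite(f"pics/{n}0.png",c["color"]); print(n,c["origin"],c["attitude"],c["fx"],c["cx"],c["cy"])
E
```

```text
pics
{'time': 0.0, 'q': array([-1.37187527e+00,  2.64769719e-01,  1.60538526e+00,  1.09865774e-05,
        1.27368959e+00, -3.68941120e-02]), 'joint_vel': array([ 2.09989574e-03, -3.99054673e-04,  5.69190151e-04, -1.74586406e-04,
       -4.14252151e-05,  4.18470382e-04]), 'joint_torque': array([-4.23477431e-04, -5.15107834e+01, -3.67316115e+01, -7.56588383e-05,
        1.29364451e-02, -2.58335041e-05]), 'tool_pos': array([ 0.15757207, -0.6556357 ,  0.24694473]), 'tcp_rot': array([-3.11755121e+00, -3.69290759e-01,  2.69621741e-04]), 'wrist_force': array([ 0.4193185 , -0.46527537, -0.1595846 ]), 'torque': array([ 0.0031173 ,  0.01092581, -0.02523858]), 'grip_force': 0.0, 'width': 0.9952043454856457}
scene [1.23784512 0.2775625  0.5179791 ] [-1.33120383 -1.95324134  1.03538035] 415.80324089903075 279.38379621388106 211.19888533147218
side [0.2069445  0.46305863 0.52034072] [-0.98575736  2.32408499 -1.16390346] 426.5244121965382 281.5894841389697 209.7699888175011
```

View pics/scene0.png

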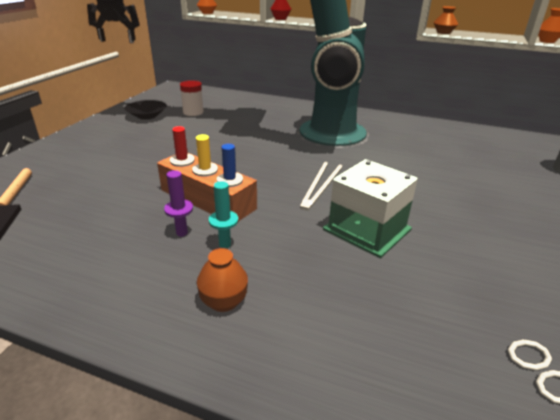

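View pics/side0.png

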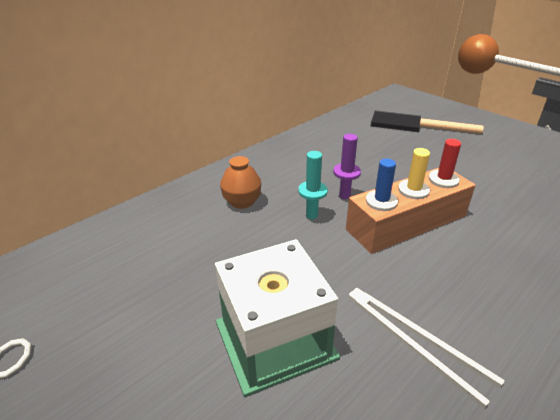

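The candidates for the blue drift, by scene pixel, are:
- red rod (180,145), in the rack
- yellow rod (204,153), in the rack
- blue rod (229,162; side 385,182), in the rack at the end nearest the stand
- purple (176,195) and turquoise (222,208) look-alikes, free-standing

By the description it is the blue one. The stand's bore is at scene (376,181) and side (273,284).

```bash
cat > m.py <<'E'
from h import *
from scipy.optimize import least_squares
def comp(m):
    n,l,st,ce=cv2.connectedComponentsWithStats(m.astype(np.uint8)); i=1+np.argmax(st[1:,4]); return l==i,st[i],ce[i]
def axis_ends(m):
    # ends of the handle's silhouette along its axis, on the centre line
    y,x=np.nonzero(m); p=np.c_[x,y].astype(float); (c,(w,h),a)=cv2.minAreaRect(p.astype(np.float32))
    b=cv2.boxPoints((c,(w,h),a)); b=b[np.argsort(b[:,1])]; return b[:2].mean(0),b[2:].mean(0),min(w,h),max(w,h)
def tri(c1,p1,c2,p2):
    o1,d1=ray(c1,*p1);o2,d2=ray(c2,*p2); A=np.c_[d1,-d2]; t=np.linalg.lstsq(A,o2-o1,rcond=None)[0]
    a,b=o1+t[0]*d1,o2+t[1]*d2; return (a+b)/2,np.linalg.norm(a-b)
R_={"blue":((105,150,40),(125,255,255)),"yellow":((22,140,90),(32,255,255)),"red":((0,200,60),(4,255,255)),"turq":((80,120,60),(95,255,255)),"purple":((135,100,40),(155,255,255))}
E
python3 - <<'E'
from m import *
C={n:read_camera(n) for n in("scene","side")}
win={"blue":[(215,135,245,185),(370,150,400,205)],"yellow":[(190,130,215,172),(408,143,432,192)],"red":[(170,120,192,162),(438,135,462,182)],
"turq":[(200,175,245,250),(295,145,330,225)],"purple":[(160,165,195,240),(330,130,362,202)]}
for k,(lo,hi) in R_.items():
    ce={}
    for (n,c),w in zip(C.items(),win[k]):
        hsv=cv2.cvtColor(c["color"],cv2.COLOR_BGR2HSV); m=np.zeros(hsv.shape[:2],bool)
        m[w[1]:w[3],w[0]:w[2]]=(cv2.inRange(hsv,lo,hi)>0)[w[1]:w[3],w[0]:w[2]]
        m,st,cc=comp(m); ce[n]=cc; print(k,n,st,cc.round(1))
    print(k,*tri(C["scene"],ce["scene"],C["side"],ce["side"]), [plane(C[n],*ce[n],.1205)[:2].round(4) for n in ce])
# plate: bright top; brass
for n,w in (("scene",(325,150,425,225)),("side",(210,235,340,350))):
    c=C[n]; hsv=cv2.cvtColor(c["color"],cv2.COLOR_BGR2HSV)[w[1]:w[3],w[0]:w[2]]
    m=(hsv[...,1]>100)&(hsv[...,0]>15)&(hsv[...,0]<35)&(hsv[...,2]>80); m,st,cc=comp(m); cc+=w[:2]; print(n,"brass",st,cc,plane(c,*cc,.118))
    top=(hsv[...,2]>205)&(hsv[...,1]<60); top,st,_=comp(top); y,x=np.nonzero(top)
    q=cv2.approxPolyN(cv2.convexHull(np.c_[x,y].astype(np.int32)),4)[0] + np.array(w[:2])
    P=np.array([plane(c,*p,.125)[:2] for p in q]); print(q.tolist(),P.round(4).tolist(),P.mean(0),np.linalg.norm(P-np.roll(P,1,0),axis=1))
a=cv2.resize(C["scene"]["color"][110:260,150:260],None,fx=4,fy=4)
b=cv2.resize(C["side"]["color"][220:370,205:345],None,fx=4,fy=4)
cv2.imwrite("pics/crop1.png",cv2.resize(np.hstack([a,b]),None,fx=.79,fy=.79))
E
```

```text
blue scene [222 144  12  34 255] [229.4 158.9]
blue side [376 159  19  42 573] [384.6 179.2]
blue [ 0.53394738 -0.09258162  0.12600042] 0.0044407494140737335 [array([ 0.5207, -0.1008]), array([ 0.5373, -0.0965])]
yellow scene [196 135  13   6  68] [201.8 137.6]
yellow side [414 152  15   5  16] [420.6 155. ]
yellow [ 0.51461662 -0.16643792  0.15273882] 0.006148042727223747 [array([ 0.4449, -0.2109]), array([ 0.5396, -0.2151])]
red scene [174 128  10   8  48] [178.3 130.4]Traceback (most recent call last):
  File "<stdin>", line 10, in <module>
  File "m.py", line 4, in comp
    n,l,st,ce=cv2.connectedComponentsWithStats(m.astype(np.uint8)); i=1+np.argmax(st[1:,4]); return l==i,st[i],ce[i]
                                                                        ~~~~~~~~~^^^^^^^^^^
    return _wrapfunc(a, 'argmax', axis=axis, out=out, **kwds)
    return bound(*args, **kwds)
ValueError: attempt to get argmax of an empty sequence
```

```bash
sed -i 's/"yellow":.*"turq"/"yellow":((20,120,60),(34,255,255)),"red":((0,150,40),(6,255,255)),"turq"/' m.py
python3 - <<'E'
from m import *
C={n:read_camera(n) for n in("scene","side")}
win={"blue":[(215,135,245,185),(370,150,400,205)],"yellow":[(190,130,215,172),(408,143,432,192)],
"turq":[(200,175,245,250),(295,145,330,225)],"purple":[(160,165,195,240),(330,130,362,202)]}
for k in win:
    lo,hi=R_[k]; E={}
    for (n,c),w in zip(C.items(),win[k]):
        hsv=cv2.cvtColor(c["color"],cv2.COLOR_BGR2HSV); m=np.zeros(hsv.shape[:2],bool)
        m[w[1]:w[3],w[0]:w[2]]=(cv2.inRange(hsv,lo,hi)>0)[w[1]:w[3],w[0]:w[2]]
        if not m.any(): print(k,n,"none"); continue
        m,st,cc=comp(m); E[n]=cc; print(k,n,st,cc.round(1))
    if len(E)==2: print(k,*tri(C["scene"],E["scene"],C["side"],E["side"]))
for n,w in (("scene",(325,150,425,225)),("side",(210,235,340,350))):
    c=C[n]; hsv=cv2.cvtColor(c["color"],cv2.COLOR_BGR2HSV)[w[1]:w[3],w[0]:w[2]]
    m=(hsv[...,1]>100)&(hsv[...,0]>15)&(hsv[...,0]<35)&(hsv[...,2]>80); m,st,cc=comp(m); cc+=w[:2]; print(n,"brass",st,cc,plane(c,*cc,.118))
    top=(hsv[...,2]>205)&(hsv[...,1]<60); top,st,_=comp(top); y,x=np.nonzero(top)
    q=cv2.approxPolyN(cv2.convexHull(np.c_[x,y].astype(np.int32)),4)[0] + np.array(w[:2])
    P=np.array([plane(c,*p,.125)[:2] for p in q]); print(q.tolist(),P.round(4).tolist(),P.mean(0),np.linalg.norm(P-np.roll(P,1,0),axis=1))
# rack row direction: collars (white-ish) at z=.083
for n,w in (("scene",(160,140,250,190)),("side",(362,165,465,212))):
    c=C[n]; hsv=cv2.cvtColor(c["color"],cv2.COLOR_BGR2HSV)
    m=np.zeros(hsv.shape[:2],np.uint8); m[w[1]:w[3],w[0]:w[2]]=((hsv[...,1]<70)&(hsv[...,2]>130))[w[1]:w[3],w[0]:w[2]]
    N,l,st,ce=cv2.connectedComponentsWithStats(m)
    for i in range(1,N):
        if st[i,4]>40:
            x,y,ww,hh,_=st[i]; print(n,"collar",st[i],plane(c,x+ww/2,y+hh/2,.083).round(4))
a=cv2.resize(C["scene"]["color"][110:260,150:260],None,fx=4,fy=4)
b=cv2.resize(C["side"]["color"][220:370,205:345],None,fx=4,fy=4)
cv2.imwrite("pics/crop1.png",cv2.resize(np.hstack([a,b]),None,fx=.79,fy=.79))
E
```

```text
blue scene [222 144  12  34 248] [229.4 158.8]
blue side [376 159  19  42 573] [384.7 179.1]
blue [ 0.53388149 -0.09246506  0.12616547] 0.0044507165763280065
yellow scene [196 134  14  36 383] [203.3 150.4]
yellow side [408 152  22  38 537] [417.4 170.9]
yellow [ 0.5136623  -0.16571634  0.1217362 ] 0.0075194187396018875
turq scene [209 182  29  65 971] [222.7 213.9]
turq side [ 299  151   29   68 1025] [312.7 184.2]
turq [ 0.65881293 -0.04754432  0.0768824 ] 0.0019100414800532473
purple scene [164 171  29  65 970] [177.4 202. ]
purple side [334 134  27  65 909] [347.2 165.3]
purple [ 0.65688457 -0.14801029  0.07765887] 0.0025946666364786283
scene brass [42 28 17  6 71] [375.11267606 180.04225352] [0.4872082  0.20535824 0.118     ]
[[388, 201], [322, 185], [348, 152], [418, 178]] [[0.5697, 0.242], [0.56, 0.1156], [0.3952, 0.1283], [0.4584, 0.2844]] [0.49580968 0.19257896] [0.11912386 0.12675049 0.16524433 0.16842858]
side brass [ 56  44  15  13 138] [272.55072464 284.96376812] [0.49220132 0.21040557 0.118     ]
[[244, 331], [214, 262], [296, 238], [338, 298]] [[0.4581, 0.2856], [0.5725, 0.2426], [0.5306, 0.1291], [0.416, 0.1724]] [0.49428589 0.20742048] [0.12072365 0.1221421  0.12103883 0.12248707]
scene collar [170 152  24  14 176] [ 0.4969 -0.2372  0.083 ]
scene collar [193 161  25  15 184] [ 0.5174 -0.1638  0.083 ]
scene collar [217 171  27  15 182] [ 0.5372 -0.0918  0.083 ]
side collar [362 165  36  46 736] [ 0.5565 -0.1178  0.083 ]
side collar [394 165  17  17 210] [ 0.5561 -0.1903  0.083 ]
side collar [426 165  13   6  52] [ 0.5263 -0.2498  0.083 ]
side collar [454 165  11  12  96] [ 0.4837 -0.2769  0.083 ]
side collar [429 169  31  19 302] [ 0.4903 -0.2315  0.083 ]
side collar [399 179  31  20 314] [ 0.5104 -0.16    0.083 ]
```

View pics/crop1.png

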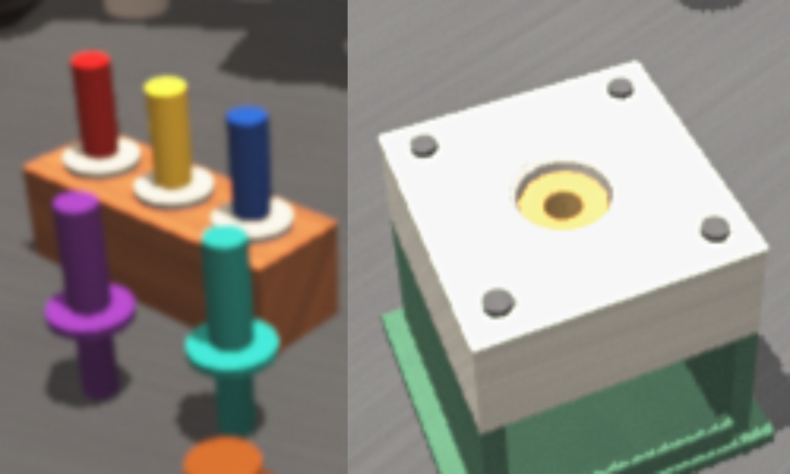

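Confirmed: blue hangs in the end hole, clear of the white-plate stand, at about (0.535, -0.092). The bore is at about (0.493, 0.207). The row runs at 74° in the world, so I will close across it.

Emit:
{"method": "jog_arm", "body": {
  "deltas": [0.498,-0.46,0.0,0,0,-61,1,0.498,-0.46,0.0,0,0,-61,1,0.498,-0.46,0.0,0,0,-61,1,0.498,-0.46,0.0,0,0,-61,1,0.498,-0.46,0.0,0,0,-61,1,0.498,-0.46,0.0,0,0,-61,1,0.498,-0.46,0.0,0,0,-61,1,0.498,-0.46,0.0,0,0,-61,1],
  "squeeze": 60
}}

```text
time: 1.1
tool_pos: [0.3807, -0.322, 0.2485]
tcp_rot: [2.497, 1.905, 0.0]
wrist_force: [0.3, -1.6, 0.1]
width: 0.997
grip_force: 0.0
```

```bash
cat > d.py <<'E'
# usage: d.py x y z yaw(deg of tool y) -> jog row from the measured pose
import sys; from h import *
s=readout.read_state(); M=rot(s["tcp_rot"]); x,y,z,a=map(float,sys.argv[1:]); a=np.radians(a)
Y=np.array([np.cos(a),np.sin(a),0]); Z=np.array([0,0,-1.]); T=np.c_[np.cross(Y,Z),Y,Z]
print(s["time"],s["tool_pos"].round(4),"d",(M.T@([x,y,z]-s["tool_pos"])).round(4),"rot",np.degrees(R.from_matrix(M.T@T).as_rotvec()).round(2),s["wrist_force"].round(1),s["width"],s["grip_force"])
E
python3 d.py 0.535 -0.092 0.24 -15.6
```

```text
1.1 [ 0.3807 -0.322   0.2485] d [0.2626 0.0881 0.0085] rot [0.05 0.02 0.29] [ 0.3 -1.6  0.1] 0.9972600626249832 0.0
```

Emit:
{"method": "jog_arm", "body": {
  "deltas": [0.263,0.088,0.0,0,0,0,1,0.263,0.088,0.0,0,0,0,1,0.263,0.088,0.0,0,0,0,1,0.263,0.088,0.0,0,0,0,1,0.263,0.088,0.0,0,0,0,1,0.263,0.088,0.0,0,0,0,1,0.263,0.088,0.0,0,0,0,1,0.263,0.088,0.0,0,0,0,1]
}}

```text
time: 1.9
tool_pos: [0.535, -0.0933, 0.2481]
tcp_rot: [-2.499, -1.904, 0.001]
wrist_force: [-0.4, -0.2, -1.2]
width: 1.002
grip_force: 0.0
```

```bash
python3 d.py 0.535 -0.092 0.24 -15.6; python3 - <<'E'
from m import *
c=read_camera("wrist"); cv2.imwrite("pics/w1.png",c["color"]); print(c["origin"],proj(c,[.535,-.092,.158]),proj(c,[.535,-.092,.083]))
hsv=cv2.cvtColor(c["color"],cv2.COLOR_BGR2HSV); m,st,cc=comp(cv2.inRange(hsv,*R_["blue"])>0); print(st,cc)
E
```

```text
1.9 [ 0.535  -0.0933  0.2481] d [ 0.0013 -0.0004  0.0081] rot [-0.03  0.03  0.22] [-0.4 -0.2 -1.2] 1.001916322767623 0.0
[ 0.5570305  -0.01448311  0.37260776] [279.07257821 221.32691588] [279.34716159 189.08573179]
[ 260  179   42   67 2195] [280.19681093 213.08974943]
```

View pics/w1.png

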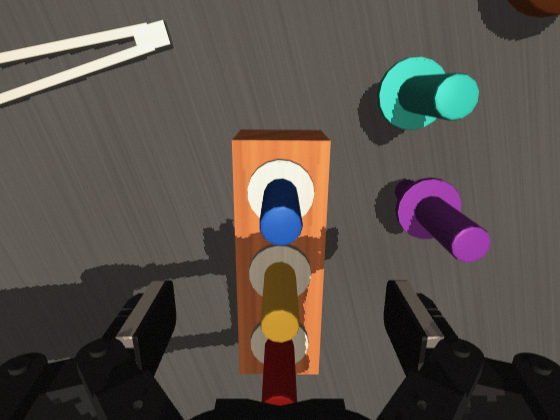

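The wrist view shows the blue top at (281,226) and its collar at (281,190), both within 2 mm of prediction. Red and yellow lie behind it, and both fingers have clear space. Descending.

Emit:
{"method": "jog_arm", "body": {
  "deltas": [0,0,0.04,0,0,0,1,0,0,0.08,0,0,0,1,0,0,0.11,0,0,0,1,0,0,0.126,0,0,0,1,0,0,0.128,0,0,0,1,0,0,0.128,0,0,0,1,0,0,0.128,0,0,0,-1,0,0,0.128,0,0,0,-1],
  "squeeze": 80
}}

```text
time: 2.75
tool_pos: [0.5362, -0.0944, 0.1221]
tcp_rot: [2.499, 1.9, 0.003]
wrist_force: [0.1, 0.1, 1.5]
width: 0.692
grip_force: 0.0
```

Emit:
{"method": "jog_arm", "body": {
  "deltas": [0,0,0,0,0,0,-1,0,0,0,0,0,0,-1,0,0,0,0,0,0,-1,0,0,0,0,0,0,-1,0,0,0,0,0,0,-1,0,0,0,0,0,0,-1]
}}

```text
time: 3.35
tool_pos: [0.5359, -0.094, 0.1214]
tcp_rot: [2.499, 1.901, 0.002]
wrist_force: [-0.4, -0.3, 5.8]
width: 0.31
grip_force: 78.9
```

Emit:
{"method": "jog_arm", "body": {
  "deltas": [0,0,-0.02,0,0,0,-1,0,0,-0.05,0,0,0,-1,0,0,-0.09,0,0,0,-1,0,0,-0.13,0,0,0,-1,0,0,-0.155,0,0,0,-1,0,0,-0.155,0,0,0,-1,0,0,-0.155,0,0,0,-1],
  "squeeze": 100
}}

```text
time: 4.05
tool_pos: [0.5344, -0.0936, 0.2739]
tcp_rot: [-2.499, -1.901, 0.002]
wrist_force: [0.2, -0.1, -4.1]
width: 0.306
grip_force: 98.7
```

```bash
python3 d.py 0.493 0.207 0.275 16
```

```text
4.05 [ 0.5344 -0.0936  0.2739] d [ 0.2787 -0.1201 -0.001 ] rot [-9.000e-02 -2.000e-02 -3.148e+01] [ 0.2 -0.1 -4.1] 0.30580721561524854 98.65313172340393
```

Emit:
{"method": "jog_arm", "body": {
  "deltas": [0.035,-0.015,0,0,0,-4,-1,0.075,-0.032,0,0,0,-8,-1,0.12,-0.052,0,0,0,-13,-1,0.165,-0.071,0,0,0,-18,-1,0.21,-0.09,0,0,0,-23,-1,0.25,-0.107,0,0,0,-28,-1,0.27,-0.116,0,0,0,-31,-1,0.279,-0.12,0,0,0,-31,-1]
}}

```text
time: 4.85
tool_pos: [0.4915, 0.2086, 0.2714]
tcp_rot: [-1.895, -2.501, 0.008]
wrist_force: [0.4, -1.3, -3.1]
width: 0.308
grip_force: 98.5
```

Emit:
{"method": "jog_arm", "body": {
  "deltas": [0,0,0,0,0,0,-1,0,0,0,0,0,0,-1,0,0,0,0,0,0,-1]
}}

```text
time: 5.15
tool_pos: [0.494, 0.2056, 0.2746]
tcp_rot: [-1.904, -2.499, 0.002]
wrist_force: [-0.2, -0.7, -3.1]
width: 0.305
grip_force: 98.5
```

```bash
python3 d.py 0.493 0.207 0.275 16; python3 - <<'E'
from m import *
C={n:read_camera(n) for n in("scene","side","wrist")}
t=readout.read_state()["tool_pos"]
for n,c in C.items():
    print(n,"tip exp",proj(c,t-[0,0,.106]).round(1),"bore exp",proj(c,[.493,.207,.125]).round(1),proj(c,t-[0,0,.038]).round(1))
f=lambda n,x0,y0,x1,y1,s: cv2.resize(C[n]["color"][y0:y1,x0:x1],None,fx=s,fy=s)
a=f("scene",300,80,440,230,2.8); b=f("side",200,150,340,300+0,2.8)
cv2.imwrite("pics/ab.png",np.hstack([a,b])); cv2.imwrite("pics/w2.png",C["wrist"]["color"])
E
```

```text
5.15 [0.494  0.2056 0.2746] d [ 0.0016 -0.0006 -0.0004] rot [-0.07  0.04 -0.61] [-0.2 -0.7 -3.1] 0.3047425210151284 98.53490710258484
scene tip exp [378.7 158.2] bore exp [376.  178.4] [384.4 124.5]
side tip exp [273.2 252.8] bore exp [274.  279.4] [272.  207.7]
wrist tip exp [280.  214.9] bore exp [278.8 194.3] [280.  261.2]
```

View pics/ab.png

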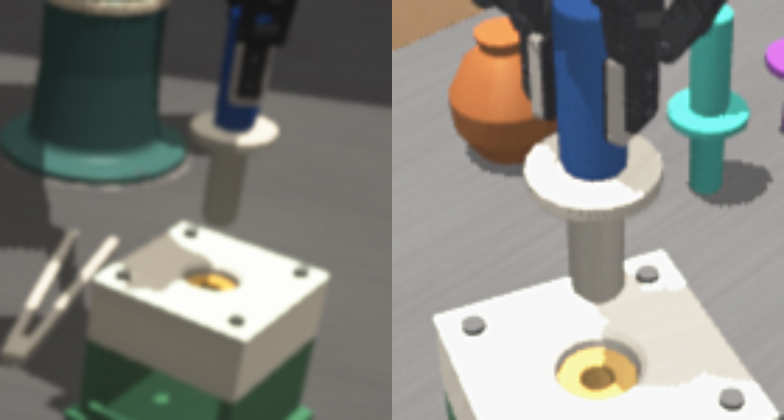

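View pics/w2.png

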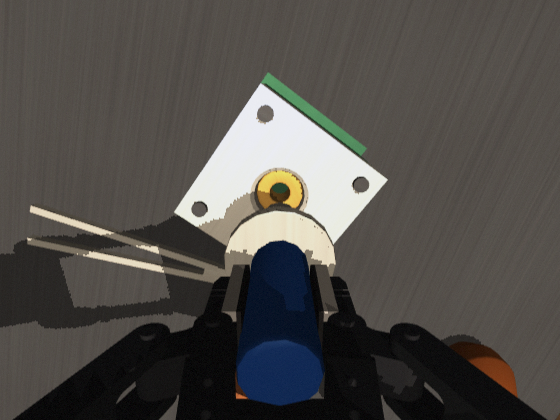

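The stem tip sits where expected (scene 378.6,158; side 273.6,252), so the drift hangs straight in the grip. The bore rim is at scene (375.4,180), side (274.3,282) and wrist (280,193). I'll refine the bore from these.

```bash
python3 - <<'E'
from m import *
C={n:read_camera(n) for n in("scene","side","wrist")}
print([plane(C[n],*p,.125).round(4) for n,p in (("scene",(375.4,180)),("side",(274.3,282)),("wrist",(280,193)))])
print("tri",tri(C["scene"],(375.4,180),C["side"],(274.3,282)))
# wrist plate corners and brass hole
c=C["wrist"];hsv=cv2.cvtColor(c["color"],cv2.COLOR_BGR2HSV)
m=(hsv[...,0]>18)&(hsv[...,0]<32)&(hsv[...,1]>150)&(hsv[...,2]>100);m[230:]=0; m,st,cc=comp(m);print("wrist brass",st,cc,plane(c,st[0]+st[2]/2,cc[1],.118))
# side plate refined: white quad; rim of bore
for n,p in (("side",[(394,0)]),):
    pass
P=[plane(c,*p,.125)[:2] for p in((265,83),(387,180),(175,211))]; print("corners",np.round(P,4),"centre",(P[1]+P[2])/2, np.linalg.norm(P[1]-P[2]),np.linalg.norm(P[0]-P[1]))
s=C["side"];P=[plane(s,*p,.125)[:2] for p in((218.3,268.5),(292,244),(331.5,290.5),(249,322))];print("side",np.round(P,4),np.mean(P,0))
E
```

```text
[array([0.5   , 0.2071, 0.125 ]), array([0.4894, 0.2098, 0.125 ]), array([0.4937, 0.2087, 0.125 ])]
tri (array([0.49246068, 0.20669129, 0.1208312 ]), np.float64(0.0006718262140226419))
wrist brass [257 173  45  35 610] [282.91803279 188.3704918 ] [0.49282407 0.21035456 0.118     ]
corners [[0.4618 0.284 ]
 [0.5704 0.2407]
 [0.4174 0.1723]] centre [0.4938935  0.20647787] 0.16752406291690675 0.11686949549444765
side [[0.5585 0.2459]
 [0.5254 0.1423]
 [0.4295 0.1688]
 [0.4638 0.2734]] [0.49429582 0.20762203]
```

The estimates agree on about (0.4935, 0.2075), well inside the 8 mm clearance. Lowering with a 2 mm correction.

Emit:
{"method": "jog_arm", "body": {
  "deltas": [0.002,0,0.01,0,0,0,-1,0.002,0,0.025,0,0,0,-1,0.002,0,0.038,0,0,0,-1,0.002,0,0.045,0,0,0,-1,0.002,0,0.048,0,0,0,-1,0.002,0,0.051,0,0,0,-1,0.002,0,0.054,0,0,0,-1,0.002,0,0.057,0,0,0,-1]
}}

```text
time: 6.25
tool_pos: [0.4939, 0.2094, 0.2208]
tcp_rot: [1.901, 2.5, 0.002]
wrist_force: [-5.4, -1.0, 9.5]
width: 0.305
grip_force: 99.6
```

Emit:
{"method": "jog_arm", "body": {
  "deltas": [0,0,0.005,0,0,0,-1,0,0,0.01,0,0,0,-1,0,0,0.015,0,0,0,-1,0,0,0.02,0,0,0,-1,0,0,0.025,0,0,0,-1,0,0,0.03,0,0,0,-1,0,0,0.035,0,0,0,-1,0,0,0.04,0,0,0,-1]
}}

```text
time: 7.05
tool_pos: [0.493, 0.2089, 0.1771]
tcp_rot: [-1.901, -2.5, 0.001]
wrist_force: [-0.6, -0.2, -2.8]
width: 0.304
grip_force: 98.4
```

Pushed through (force back to drift weight). Now the last few mm, gently.

Emit:
{"method": "jog_arm", "body": {
  "deltas": [0,0,0.002,0,0,0,-1,0,0,0.004,0,0,0,-1,0,0,0.005,0,0,0,-1,0,0,0.006,0,0,0,-1,0,0,0.007,0,0,0,-1,0,0,0.007,0,0,0,-1]
}}

```text
time: 7.65
tool_pos: [0.4935, 0.2091, 0.1715]
tcp_rot: [1.901, 2.501, 0.001]
wrist_force: [0.4, 0.7, -2.6]
width: 0.304
grip_force: 99.0
```

```bash
python3 - <<'E'
from m import *
C={n:read_camera(n) for n in("scene","side")}
f=lambda n,x0,y0,x1,y1,s: cv2.resize(C[n]["color"][y0:y1,x0:x1],None,fx=s,fy=s)
cv2.imwrite("pics/cd.png",np.hstack([f("scene",310,110,430,260,3),f("side",205,180,345,380,2.25)]))
E
```

```text
(no output)
```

View pics/cd.png

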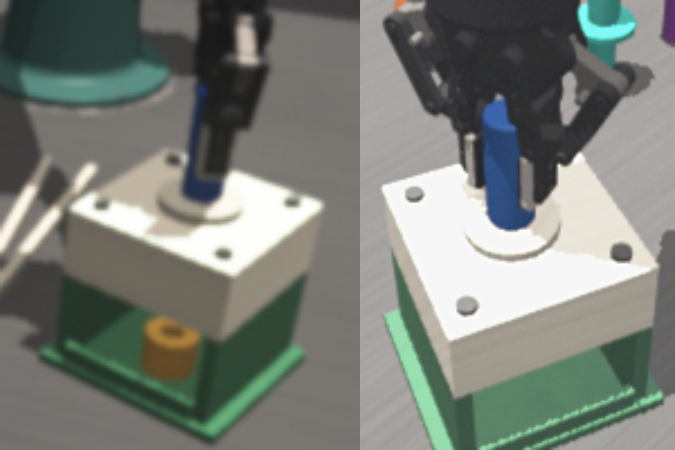

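The bushing stands in the tray (scene crop 170,348) and the collar is about at the plate. I press until contact.

Emit:
{"method": "jog_arm", "body": {
  "deltas": [0,0,0.001,0,0,0,-1,0,0,0.002,0,0,0,-1,0,0,0.002,0,0,0,-1]
}}

```text
time: 8.05
tool_pos: [0.4935, 0.2091, 0.1714]
tcp_rot: [1.901, 2.501, 0.001]
wrist_force: [-5.5, -1.5, 7.9]
width: 0.308
grip_force: 99.5
```

Contact (+10 N): collar is seated. Release and rise.

Emit:
{"method": "jog_arm", "body": {
  "deltas": [0,0,-0.0015,0,0,0,-1,0,0,-0.0015,0,0,0,0,0,0,-0.0015,0,0,0,0.6,0,0,-0.0015,0,0,0,0.8,0,0,-0.0015,0,0,0,0.8,0,0,-0.0015,0,0,0,0.8,0,0,-0.0015,0,0,0,0.8]
}}

```text
time: 8.75
tool_pos: [0.4934, 0.209, 0.1707]
tcp_rot: [-1.901, -2.501, 0.0]
wrist_force: [-0.2, 0.0, -0.8]
width: 0.901
grip_force: 0.0
```

Emit:
{"method": "jog_arm", "body": {
  "deltas": [0,0,-0.015,0,0,0,0.8,0,0,-0.04,0,0,0,0.8,0,0,-0.07,0,0,0,0.8,0,0,-0.1,0,0,0,0.8,0,0,-0.13,0,0,0,0.8,0,0,-0.15,0,0,0,0.8,0,0,-0.15,0,0,0,0.8,0,0,-0.15,0,0,0,0.8]
}}

```text
time: 9.55
tool_pos: [0.4935, 0.209, 0.3214]
tcp_rot: [1.901, 2.5, 0.002]
wrist_force: [-0.2, -0.4, -0.7]
width: 0.902
grip_force: 0.0
```

```bash
python3 - <<'E'
from m import *
C={n:read_camera(n) for n in("scene","side")}
f=lambda n,x0,y0,x1,y1,s: cv2.resize(C[n]["color"][y0:y1,x0:x1],None,fx=s,fy=s)
cv2.imwrite("pics/ef.png",np.hstack([f("scene",150,110,430,320,1.4),f("side",205,140,345,350,1.4)]))
print(readout.read_state()["wrist_force"])
for n,(x0,y0,x1,y1) in (("scene",(340,100,410,215)),("side",(250,180,310,300))):
    c=C[n];m=cv2.inRange(cv2.cvtColor(c["color"],cv2.COLOR_BGR2HSV),*R_["blue"])>0; k=np.zeros_like(m);k[y0:y1,x0:x1]=m[y0:y1,x0:x1]
    m,st,cc=comp(k);print(n,st,cc,"top exp",proj(c,[.4935,.2085,.208]).round(1),"bottom exp",proj(c,[.4935,.2085,.133]).round(1))
E
```

```text
[-0.27334333 -0.19754231 -0.14702769]
scene [376 138  14  21 133] [383.39849624 144.43609023] top exp [383.3 139.5] bottom exp [377.3 175.1]
side [ 259  224   23   58 1106] [270.91862568 251.96745027] top exp [271.4 229.3] bottom exp [272.7 275.4]
```

View pics/ef.png

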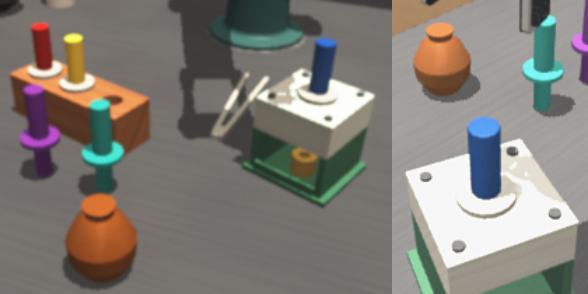

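The drift stands upright with its collar flat on the plate, the bushing is in the tray, and the vase and the other rods have not moved. Handing in.

```bash
python3 -c "
from workcell import finish_job; print(finish_job())"
```

```text
the job is handed in; nothing more can be done
None
```

The blue drift is fully home in the bore with its collar on the plate, the bushing is in the tray and the vase was not touched; I handed the job in at about 10 s of robot time, and no verdict came back.

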